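Pin back the belt tensioner of a lab shaker

TASK

The belt of this lab shaker is to be changed: lock its sprung tensioner arm back so that a new belt can go on. Take the lock pin out of the tool block, put it down through the eye at the end of the arm while the arm is at rest, and with it swing the arm back against its spring to the third long mark of the scale (not counting the mark it rests at); there feel for the lock hole under the arm and push the pin fully home, collar down on the arm, then let go. Press gently, feeling for the hole and not forcing the pin (never with as much as 35 N), do not let the arm fly back, and leave everything else where it is.

Things in the scene. Friction and masses are not known exactly. Their poses are not given: they have to be found in the camera images.
- drive: Drive unit of a lab shaker, cover off, fixed: grey chassis 290 mm (x) by 380 mm (y), flat aluminium deck 70 mm above the bench carrying a small and a large pulley without belt (at most 44 mm tall), the sprung tensioner arm and the lock quadrant. Origin: centre of its underside; x points away from its front panel (knob, switch), y to the left seen from the front, z up.
- pivot (a point): Point on the tensioner's vertical pivot axis, at deck level. Round it on the deck lies the lock quadrant, a curved steel plate 36 mm wide, its top 14 mm above the deck (84 mm above the drive's origin). It has four lock holes on a circle of 150 mm radius round the pivot, each 13.5 mm wide and 14 mm deep, one near each of the long marks 1 to 4 and none near the rest mark.
- mark3 (a point): Middle of the third long mark, on the white scale arc (172 to 202 mm from the pivot, just outside the quadrant, 13.5 mm above the deck). The mark points at the pivot. The quadrant was clamped by hand: all its holes lie off their marks by the same unknown amount, up to 9 mm either way along the circle (0.06 rad of arm travel).
- eye (a point): Centre of the mouth of the eye: a vertical hole 14 mm wide, 22 mm deep, in the aluminium block (32 by 30 mm) at the arm's end, 150 mm from the pivot; it moves with the arm. The mouth is 109 mm above the drive's origin; the block's underside is 3 mm above the quadrant. On the arm, 80 mm from the pivot, sits a black idler roller 60 mm across; roller and cap stand 27 mm above the mouth.
- tensioner (a joint): Angle of the arm in rad: 0 at rest on its stop, growing counter-clockwise seen from above (away from the front panel) to the far stop at 0.92. The steel pointer at its end rests at a long mark (0); long marks follow every 0.2 rad (third: 0.6), shorter ones between. The spring pushes back towards 0: about 2.6 N at the eye at rest, 5 N at the third mark, 6.3 N at the far stop.
- lock_pin: Steel lock pin, about 90 g, upright in any of the tool block's holes; the shortest tool there, the only one with a collar. Shank 12 mm across, 36 mm long, 1 mm chamfer at its foot; collar 22 mm across, 4 mm thick; above it a round knurled grip 20 mm across, 34 mm tall. Origin on the axis at the collar's underside, z up to the grip (top at +38 mm).
- pin_tip (a point): Centre of the foot of the lock pin's shank, 36 mm below its origin. With the pin home, the collar lies on the eye block and the foot is 11 mm down in the lock hole (73 mm above the drive's origin).
- block: Wooden tool block 190 mm (x) by 56 mm (y), 48 mm high, fixed; origin at the centre of its underside. Three holes, 14 mm wide and 42 mm deep, in a row along its middle at x = -58, 0 and +58 mm, each hold one upright tool that rests on the block's top by its collar or handle.
- punch: six-sided steel drift punch, 17 mm across and 85 mm tall above the wood, standing in the tool block; leave it
- nut_driver: nut driver with a fat round black handle, 29 mm across and 95 mm tall, standing in the tool block; leave it
- spanner: steel open-ended spanner, 170 mm long, 8 mm thick, lying on the bench; leave it
- spare_roller: spare black idler roller, 60 mm across, 24 mm thick, lying flat on the drive unit's deck near its front edge; leave it
- flask: conical glass flask, 84 mm across, 131 mm tall; leave it
- pump_bottle: clear pump bottle, 60 mm across, 160 mm tall; leave it
There are look-alikes about, which are no part of the job. Of the things shaped like the lock_pin, the steel one is meant.

How it is judged:
On the way, in this order (a step that is already met when the one before it is completed fails the run):
1. the lock pin's foot is at least 5 mm down in the eye, with the arm still at rest (within 0.05 rad) (horizontal distance between pin_tip and eye below 0.004 m and z of pin_tip in the frame of drive below 0.104 m and value of joint tensioner below 0.05 rad), for 0.1 s.
2. with the pin in its eye, the arm has been swung back to beyond 0.45 rad (horizontal distance between pin_tip and eye below 0.004 m and z of pin_tip in the frame of drive below 0.104 m and value of joint tensioner above 0.45 rad), for 0.1 s.
At the end, for the whole second after the job is handed in: Arm locked at the third long mark (tensioner between 0.50 and 0.70 rad), the pin upright (within 0.12 rad) in the eye (within 4 mm) and home in the lock hole (foot under 75.8 mm above the drive unit's underside: collar within 2.8 mm of the arm); arm and pin at rest (value of joint tensioner between 0.5 and 0.7 rad and z of pin_tip in the frame of drive below 0.0758 m and horizontal distance between lock_pin and eye below 0.004 m and angle between lock_pin's own z axis and vertical below 0.12 rad and linear speed of lock_pin below 0.02 m/s and velocity of joint tensioner between -0.05 and 0.05 rad/s); the robot touches nothing.
It fails at once if the lock pin is forced: more than 35 N between it and the drive unit (deck, quadrant and arm) (contact force between lock_pin and drive above 35 N).
It fails at once if the arm flies back towards rest faster than 4 rad/s (velocity of joint tensioner below -4 rad/s).
It fails at once if a bystander is moved by more than 30 mm (distance of any of punch, nut_driver, spanner, spare_roller, flask, pump_bottle from where it was at the start of the episode above 0.03 m).
It also fails if it takes over 67 s, if anything falls off the work surface, if the arm or the gripper's body presses on something with over 40 N, if the wrist force passes 120 N, or if a joint passes its speed limit or range.

ROBOT

A 6-joint arm with a two-finger parallel gripper is mounted at the origin on the work surface. World frame = base frame: x ahead of the robot, y to its left, z up, the work surface at z = 0. Lengths are in m, angles in rad, forces in N, time in s.
With the tool pointing down it reaches from about 0.25 to 0.725 m from the base axis. Payload 4 kg.
Tool frame: the origin (TCP) lies midway between the tips of the shut fingers; the grasp point (between the pads) lies pinch_z behind it (pinch_z is the distance from the TCP to the grasp point, in m); z points along the fingers, y is the direction in which the jaws open and shut (so a half turn about z gives the same grasp; the last joint's range is limited). The gripper opens to 85 mm and grips with 20 to 120 N. Pads are 22 mm wide; open, the fingers measure 114 mm over their backs; the gripper's body (76 mm by 85 mm) begins 54 mm behind the grasp point. The pads swing forward as they close: fully open they stand 13 mm farther back than shut.
Start: joints at [1.182, 0.241, 0.005, 1.335, 0, 1.571], TCP at [0.19, 0.463, 0.231] pointing down, gripper open.
Joint ranges: [-2.72, 2.72], [-1.05, 1.87], [-1.09, 1.28], [-1.99, 2.15], [-1.42, 1.44], [-3.14, 3.14]. Speed limits (rad/s): [2.79, 2.79, 3.14, 3.14, 3.14, 3.14].

INTERFACE

Orientations are given as a unit quaternion [x, y, z, w].
In Python, from workcell import * gives the robot as it stands.
- The arm moves only by the tool move_arm, never from a script. Its argument "motion" is a list of rows, each a list of 3 entries, a list of its own where there are three numbers: the finger opening in mm, from 0 to 85.4, then the shift along the tool's x, y, z in units of 50 mm (1.0 is 50 mm), then the turn about the tool's z in units of 6 degrees (1.0 is 6 degrees). In form: [[claw, [dx, dy, dz], roll], ...]. A call has exactly 10 rows; each row is the pose to reach, as a shift and turn from the pose commanded when the call began, along the tool's axes at that moment; what a row does not reach only later rows make up. A row lasts 1/10 s, in which the tool goes at most 50 mm and 8.59 degrees, less where a joint would pass 70% of its speed; a pose out of reach is approached as far as the arm can. A call with a gripper value outside its range is refused whole. The fingers move at their own pace and stop on an object; the grip force is fixed at half the most. Time passes only in rows, so rows that repeat a pose let the fingers close, or fill a call up. It gives the time, the measured TCP pose, the force and the opening at its end, in the units of the state.
- get_obs(): the state, without advancing time (a new reading comes with each control period).
- camera(name): name is "scene" or "side" or "wrist"; returns a dict with "color" (384x512x3 uint8, red, green, blue), "fx", "fy", "cx", "cy" (pixels), "distortion" ([k1, k2, p1, p2, k3] as OpenCV has them; the pictures are not rectified), "rvec" (rotation vector, rad) and "tvec" (3), from world to camera coordinates, as OpenCV has them; the wrist camera has in their place "mount" (4x4, takes a point from camera to tool coordinates, whose origin is the TCP and whose axes are the flange's). Camera axes: x right, y down, z forward; pixel columns grow to the right and rows downward; lengths in m; the calibration is good to about 2 mm. A picture is of the moment at which its call begins: read the wrist's pose just before it. There is no depth.
- job_done(): hands the job in, once; it reports no verdict.
The state is a dict: "clock": time; "joint_pos": joint angles; "joint_vel": joint speeds; "tau": joint torques, N m; "eef_pos": TCP position; "tool_rot": TCP orientation; "ft_force": force on the tool from outside, world axes, zero at the start; "ft_torque": the same for the moment, N m; "grip_width": finger opening in m.
Only numpy, scipy, OpenCV 4.12 (cv2) and the standard library are available. Lean on these libraries where they do the work, as an engineer would, in place of code of your own. Each camera call takes 0.05 s, during which the arm holds its last target.

## Working session

There is one attempt and no reset: what is moved stays moved. The work goes in short steps, Python scripts to look and compute and a tool call to move; the robot and the scene stay as the last step left them, time stands still between calls to the robot, and variables do not carry over. Pictures are saved under pics/ and viewed, and the job is handed in when it is done.

Besides the shell and the picture viewer there is one more tool, called after "Emit:" as name(argument=value, ...) on one line, values as JSON. move_arm: Moves the arm, as the interface text tells. Its arguments: {"type":"object","properties":{"motion":{"type":"array","items":{"type":"array"}}},"required":["motion"]}

```bash
ls; mkdir -p pics; python3 - <<'E'
from workcell import *
import cv2
o=get_obs()
print({k:(np.round(v,4).tolist() if hasattr(v,'__len__') else v) for k,v in o.items()} if 'np' in globals() else o)
for n in ("scene","side","wrist"):
    c=camera(n)
    cv2.imwrite(f"pics/{n}0.png",c["color"][:,:,::-1])
    print(n,{k:v for k,v in c.items() if k!="color"})
E
```

```text
pics
{'clock': 0.0, 'joint_pos': array([ 1.18203754e+00,  2.41378800e-01,  3.72461119e-03,  1.33517525e+00,
       -9.47398690e-07,  1.57081673e+00]), 'joint_vel': array([-2.78435863e-04, -1.65806252e-03, -1.65358882e-03,  9.84906557e-04,
       -3.45191828e-05, -3.26365112e-04]), 'tau': array([-4.18655770e-05, -3.72315466e+01,  2.52409798e+01,  1.72022008e-02,
       -2.53272168e-05, -8.38358343e-07]), 'eef_pos': array([0.18928461, 0.46211454, 0.23043015]), 'tool_rot': array([ 1.93167566e-01,  9.81165255e-01, -9.97506834e-04, -1.95880889e-04]), 'ft_force': array([-0.48538056, -0.31050658,  0.33360028]), 'ft_torque': array([ 0.03605982,  0.01253914, -0.03424798]), 'grip_width': 0.085115887138078}
scene {'fx': 349.8752476011733, 'fy': 349.8752476011733, 'cx': 253.0369424278854, 'cy': 192.51690737193772, 'distortion': array([-0.00112321,  0.        ,  0.        ,  0.        ,  0.        ]), 'rvec': array([ 1.1009839 ,  2.19330276, -1.19806344]), 'tvec': array([ 0.32680699, -0.18175863,  1.45358785])}
side {'fx': 465.78809352186846, 'fy': 465.78809352186846, 'cx': 251.33834679054831, 'cy': 191.69847829730247, 'distortion': array([-0.00402392,  0.        ,  0.        ,  0.        ,  0.        ]), 'rvec': array([ 2.12397897, -0.42840243,  0.22123768]), 'tvec': array([-0.51226313,  0.2017296 ,  1.15388957])}
wrist {'fx': 311.100827952411, 'fy': 311.100827952411, 'cx': 257.5457725854091, 'cy': 195.1178046260623, 'distortion': array([-0.05247536,  0.        ,  0.        ,  0.        ,  0.        ]), 'mount': array([[-3.58454760e-04, -9.47623573e-01, -3.19389159e-01,
         8.21828982e-02],
       [ 9.99999917e-01, -2.77796294e-04, -2.98095321e-04,
        -3.25208125e-04],
       [ 1.93757029e-04, -3.19389239e-01,  9.47623594e-01,
        -1.43697326e-01],
       [ 0.00000000e+00,  0.00000000e+00,  0.00000000e+00,
         1.00000000e+00]])}
```

View pics/scene0.png

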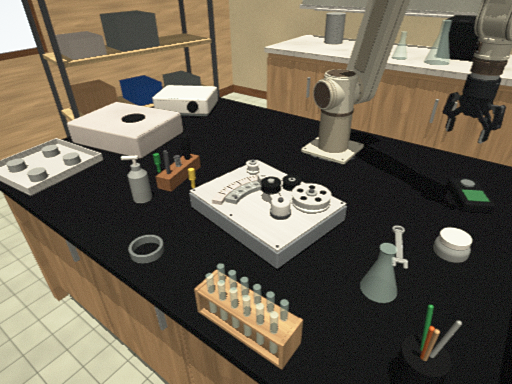

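View pics/side0.png

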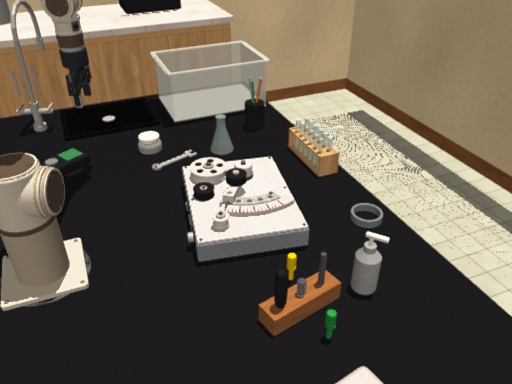

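View pics/wrist0.png

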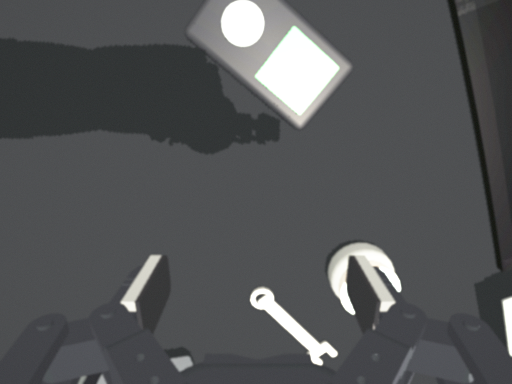

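```bash
python3 - <<'E'
import workcell
print([n for n in dir(workcell) if not n.startswith('__')], getattr(workcell,'pinch_z',None))
E
```

```text
['Unreachable', 'camera', 'get_obs', 'job_done', 'pinch_z'] 0.0187
```

```bash
cat > h.py <<'E'
from workcell import *
import numpy as np, cv2
from scipy.spatial.transform import Rotation as R
def cam(n):
    o=get_obs(); c=camera(n)
    if n=="wrist":
        T=np.eye(4); T[:3,:3]=R.from_quat(o["tool_rot"]).as_matrix(); T[:3,3]=o["eef_pos"]
        W=T@c["mount"]; E=np.linalg.inv(W)
    else:
        E=np.eye(4); E[:3,:3]=cv2.Rodrigues(c["rvec"])[0]; E[:3,3]=c["tvec"]
    c["E"]=E; c["K"]=np.array([[c["fx"],0,c["cx"]],[0,c["fy"],c["cy"]],[0,0,1]])
    return c
def px2(c,uv,z):
    uv=np.asarray(uv,float).reshape(-1,1,2)
    n=cv2.undistortPoints(uv,c["K"],c["distortion"])[:,0]
    z=np.broadcast_to(z,len(n))
    Rm=c["E"][:3,:3];C=-Rm.T@c["E"][:3,3]
    d=np.c_[n,np.ones(len(n))]@Rm
    return C+d*((z-C[2])/d[:,2])[:,None]
def proj(c,P):
    P=np.asarray(P,float).reshape(-1,3)
    return cv2.projectPoints(P,cv2.Rodrigues(c["E"][:3,:3])[0],c["E"][:3,3],c["K"],c["distortion"])[0][:,0]
def tri(obs):
    # obs: list of (c,uv)
    A=[];b=[]
    for c,uv in obs:
        n=cv2.undistortPoints(np.array(uv,float).reshape(1,1,2),c["K"],c["distortion"])[0,0]
        Rm=c["E"][:3,:3];C=-Rm.T@c["E"][:3,3]; d=Rm.T@np.r_[n,1];d/=np.linalg.norm(d)
        M=np.eye(3)-np.outer(d,d);A.append(M);b.append(M@C)
    A=np.vstack(A);b=np.hstack(b);x=np.linalg.lstsq(A,b,rcond=None)[0]
    return x,np.abs(A@x-b).max()
def crop(c,u0,v0,w,h,name,s=4):
    im=c["color"][v0:v0+h,u0:u0+w,::-1]
    cv2.imwrite("pics/"+name+".png",cv2.resize(im,None,fx=s,fy=s,interpolation=cv2.INTER_CUBIC))
E
python3 - <<'E'
from h import *
c=cam("side"); crop(c,180,150,130,100,"s_drive",6); crop(c,250,240,100,100,"s_block",6)
d=cam("scene"); crop(d,185,150,165,110,"c_drive",4); crop(d,120,140,90,70,"c_block",6)
for k in (c,d): print(-k["E"][:3,:3].T@k["E"][:3,3])
E
```

```text
[ 0.15086952 -0.98210652  0.80453381]
[1.23762162 0.54579014 0.65050943]
```

View pics/s_drive.png

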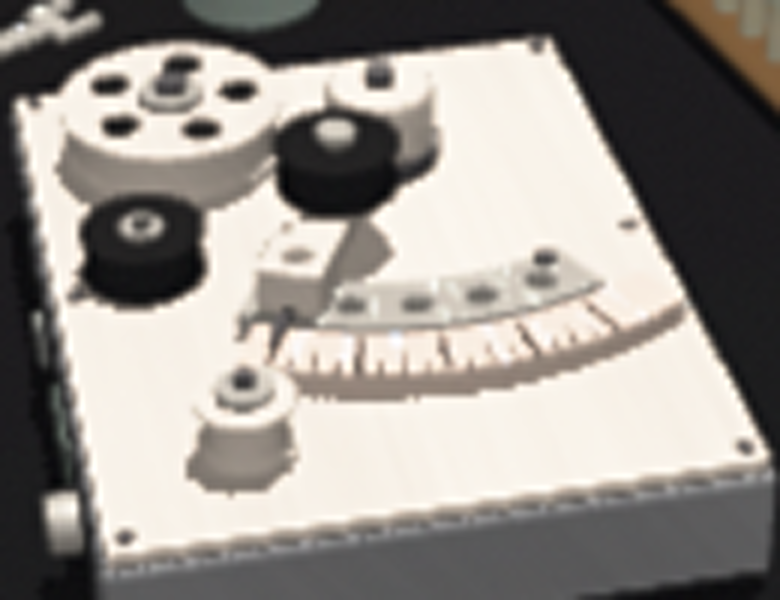

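View pics/s_block.png

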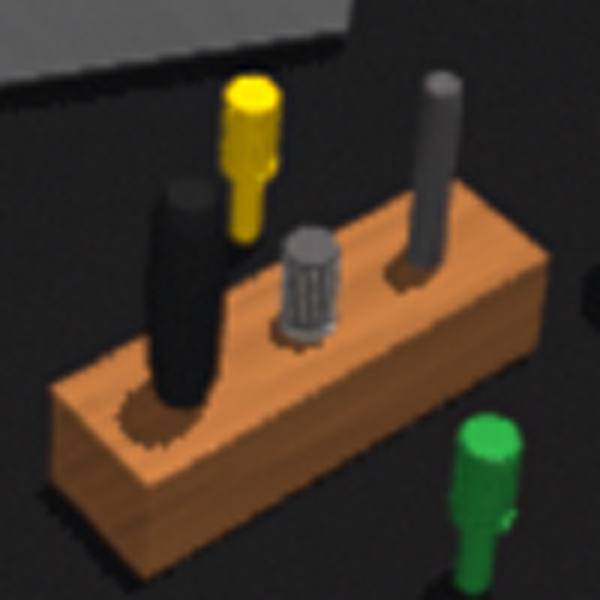

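View pics/c_drive.png

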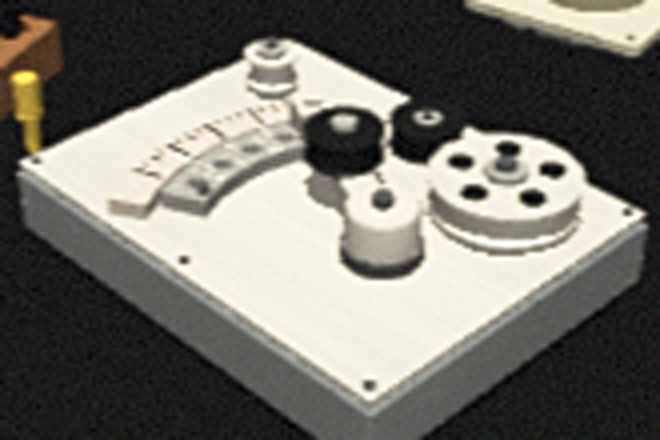

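View pics/c_block.png

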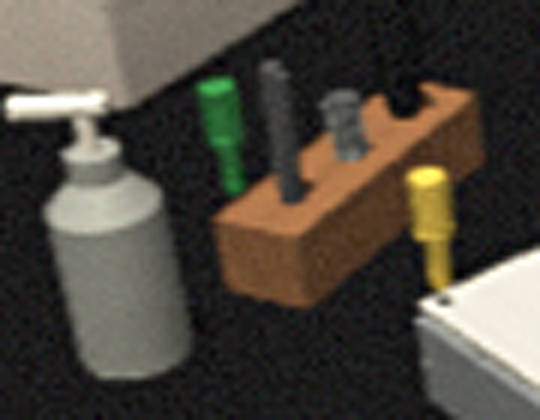

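```bash
python3 - <<'E'
from h import *
c=cam("side"); d=cam("scene")
P=px2(c,[(182.5,166.7),(272.5,156.3),(309.2,227.5),(197.5,245)],.07);print(P.round(3))
print([np.linalg.norm(P[i]-P[i-1]).round(3) for i in range(4)])
# scene corners: left(20,172) top(283,40) right(645,222) bottom(370,410)
Q=px2(d,np.array([(20,172),(283,40),(645,222),(370,410)])/4+[185,150],.07);print(Q.round(3))
print("pin",tri([(c,np.array([312,243])/6+[250,240]),(d,np.array([347,97])/6+[120,140])]))
print("pinTop side",px2(c,np.array([[312,243]])/6+[250,240],.086),px2(d,np.array([[345,98]])/6+[120,140],.086))
print("eye",px2(c,np.array([[298,254]])/6+[180,150],.109), px2(c,np.array([[352,303],[417,303],[482,294],[541,279]])/6+[180,150],.084))
B=px2(c,np.array([(52,388),(152,487),(548,258),(460,182)])/6+[250,240],.048);print(B.round(3),B.mean(0))
print("punch",px2(c,np.array([[440,82]])/6+[250,240],.133),"nd",px2(c,np.array([[190,188]])/6+[250,240],.143))
E
```

```text
[[ 0.429  0.25   0.07 ]
 [ 0.712  0.2    0.07 ]
 [ 0.643 -0.172  0.07 ]
 [ 0.361 -0.127  0.07 ]]
[np.float64(0.383), np.float64(0.288), np.float64(0.379), np.float64(0.286)]
[[ 0.653 -0.153  0.07 ]
 [ 0.367 -0.118  0.07 ]
 [ 0.438  0.257  0.07 ]
 [ 0.713  0.207  0.07 ]]
pin (array([ 0.52780934, -0.34464616,  0.08496048]), np.float64(0.0022633113396259286))
pinTop side [[ 0.52938696 -0.34744246  0.086     ]] [[ 0.52809086 -0.34178621  0.086     ]]
eye [[0.49393551 0.00335148 0.109     ]] [[ 0.51481482 -0.00826747  0.084     ]
 [ 0.54186003 -0.019812    0.084     ]
 [ 0.57175663 -0.02477689  0.084     ]
 [ 0.60142669 -0.0242869   0.084     ]]
[[ 0.43  -0.342  0.048]
 [ 0.444 -0.397  0.048]
 [ 0.627 -0.356  0.048]
 [ 0.618 -0.307  0.048]] [ 0.52967531 -0.35042157  0.048     ]
punch [[ 0.58523868 -0.3346371   0.133     ]] nd [[ 0.47350513 -0.35836312  0.143     ]]
```

Emit:
move_arm(motion=[[50, [-0.7, -0.7, 0], 0], [50, [-1.4, -1.4, 0], 0], [50, [-2.1, -2.1, 0], 0], [50, [-2.8, -2.8, 0], 0], [50, [-3.5, -3.5, 0], 0], [50, [-4.2, -4.2, 0], 0], [50, [-4.9, -4.9, 0], 0], [50, [-5.6, -5.6, 0], 0], [50, [-6.3, -6.3, 0], 0], [50, [-7.0, -7.0, 0], 0]])

```text
clock: 1.35
eef_pos: [0.3812, 0.0041, 0.2317]
tool_rot: [0.193, 0.981, 0.0, 0.001]
ft_force: [0.5, 1.1, 0.6]
grip_width: 0.0498
```

```bash
python3 - <<'E'
from h import *
o=get_obs();print(o["clock"],o["joint_pos"].round(3),o["eef_pos"],R.from_quat(o["tool_rot"]).as_matrix().round(3))
E
```

```text
1.35 [ 0.011  0.003 -0.269  1.298  0.     0.4  ] [0.38118543 0.00411751 0.23171639] [[-0.925  0.379  0.001]
 [ 0.379  0.925  0.   ]
 [-0.001  0.001 -1.   ]]
```

Emit:
move_arm(motion=[[50, [-0.7, -0.7, 0], -0.7], [50, [-1.4, -1.4, 0], -1.4], [50, [-2.1, -2.1, 0], -2.1], [50, [-2.8, -2.8, 0], -2.8], [50, [-3.5, -3.5, 0], -3.5], [50, [-4.2, -4.2, 0], -4.2], [50, [-4.9, -4.9, 0], -4.9], [50, [-5.4, -5.35, 0], -5.7], [50, [-5.4, -5.35, 0], -5.7], [50, [-5.4, -5.35, 0], -5.7]])

```text
clock: 2.35
eef_pos: [0.5288, -0.3442, 0.2301]
tool_rot: [-0.103, 0.995, 0.001, -0.001]
ft_force: [0.2, 0.3, 0.5]
grip_width: 0.05
```

```bash
python3 - <<'E'
from h import *
o=get_obs();print(o["clock"],o["joint_pos"].round(3),o["eef_pos"],R.from_quat(o["tool_rot"]).as_matrix().round(3))
w=cam("wrist"); cv2.imwrite("pics/w1.png",cv2.resize(w["color"][:,:,::-1],(768,576)))
import pickle; pickle.dump(w,open("w1.pkl","wb"))
E
```

```text
2.35 [-0.577  0.513  0.401  1.461  0.    -0.783] [ 0.52880601 -0.34415506  0.23008064] [[-0.979 -0.205 -0.002]
 [-0.205  0.979  0.001]
 [ 0.001  0.002 -1.   ]]
```

View pics/w1.png

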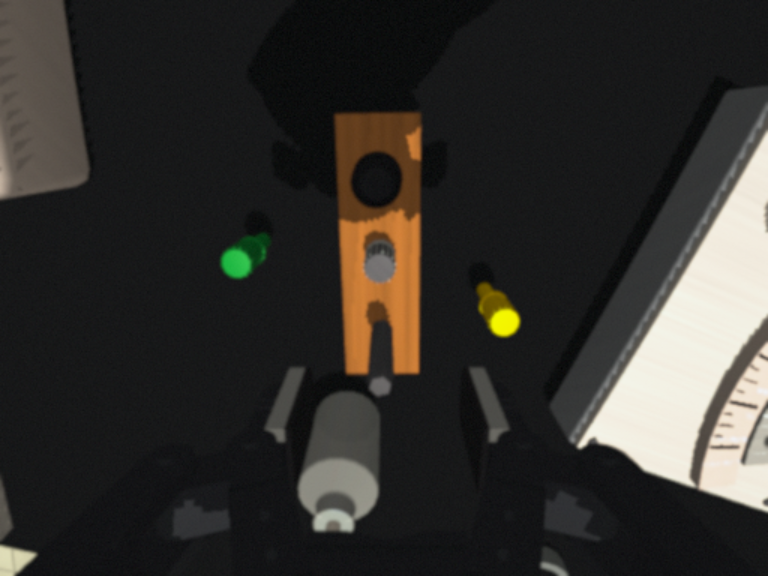

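```bash
python3 - <<'E'
from h import *
import pickle; w=pickle.load(open("w1.pkl","rb"))
f=lambda u,v,z: px2(w,[(u/1.5,v/1.5)],z)[0].round(4)
print("pin",f(379,267,.086),"nd",f(376,180,.143),"punch",f(380,386,.133),"bottlebase?",f(340,420,.11),"pumptop",f(333,522,.155))
B=np.array([f(335,113,.048),f(421,112,.048),f(419,374,.048),f(346,374,.048)]);print(B,B.mean(0))
crop(w,200,140,110,130,"w1c",6)
E
```

```text
pin [ 0.5269 -0.3494  0.086 ] nd [ 0.4689 -0.362   0.143 ] punch [ 0.5846 -0.3365  0.133 ] bottlebase? [ 0.628  -0.3548  0.11  ] pumptop [ 0.6694 -0.3478  0.155 ]
[[ 0.4403 -0.3971  0.048 ]
 [ 0.4282 -0.3419  0.048 ]
 [ 0.616  -0.2998  0.048 ]
 [ 0.6276 -0.3558  0.048 ]] [ 0.528025 -0.34865   0.048   ]
```

View pics/w1c.png

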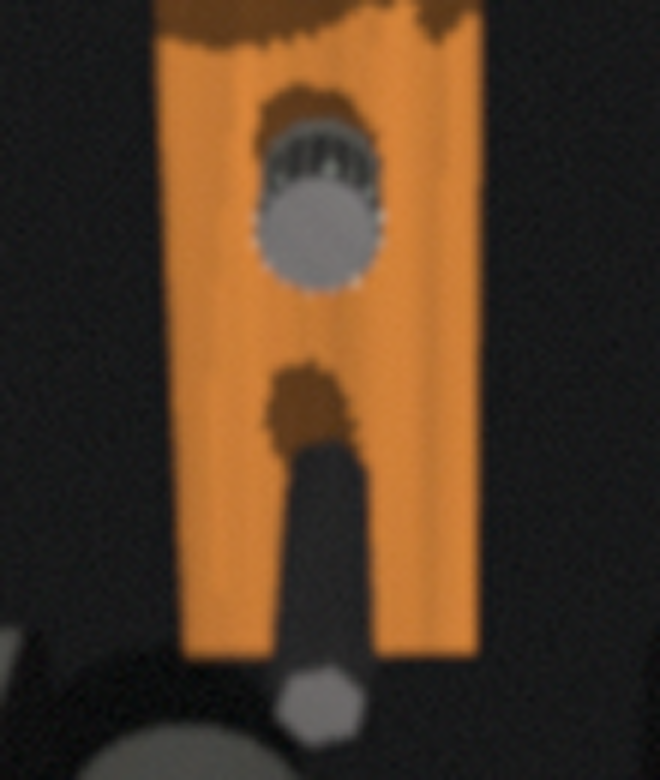

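Emit:
move_arm(motion=[[50, [-0.03, -0.09, 0.5], 0], [50, [-0.03, -0.09, 1.1], 0], [50, [-0.03, -0.09, 1.7], 0], [50, [-0.03, -0.09, 2.2], 0], [50, [-0.03, -0.09, 2.6], 0], [50, [-0.03, -0.09, 2.9], 0], [50, [-0.03, -0.09, 3.15], 0], [50, [-0.03, -0.09, 3.35], 0], [50, [-0.03, -0.09, 3.5], 0], [50, [-0.03, -0.09, 3.5], 0]])

```text
clock: 3.4
eef_pos: [0.5311, -0.3472, 0.0556]
tool_rot: [-0.104, 0.995, 0.0, -0.001]
ft_force: [-0.6, 0.2, 0.8]
grip_width: 0.0498
```

```bash
python3 - <<'E'
from h import *
w=cam("wrist"); cv2.imwrite("pics/w2.png",cv2.resize(w["color"][:,:,::-1],(768,576)))
E
```

```text
(no output)
```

View pics/w2.png

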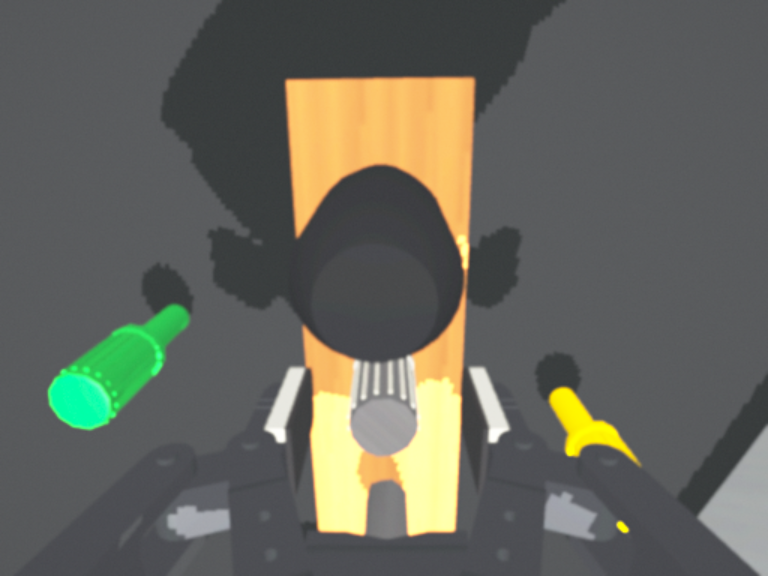

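```bash
python3 - <<'E'
from h import *
o=get_obs()
w=cam("wrist");P=px2(w,[(384/1.5,425/1.5)],.086)[0]
print(P,R.from_quat(o["tool_rot"]).inv().apply(P-o["eef_pos"]))
E
```

```text
[ 0.52777147 -0.34945542  0.086     ] [ 0.00401139 -0.00102837 -0.02974063]
```

Emit:
move_arm(motion=[[40, [0, 0, 0], 0], [30, [0, 0, 0], 0], [25, [0, 0, 0], 0], [20, [0, 0, 0], 0], [15, [0, 0, 0], 0], [10, [0, 0, 0], 0], [10, [0, 0, 0], 0], [10, [0, 0, 0], 0], [10, [0, 0, 0], 0], [10, [0, 0, 0], 0]])

```text
clock: 4.5
eef_pos: [0.5319, -0.3482, 0.0568]
tool_rot: [-0.104, 0.995, -0.0, 0.0]
ft_force: [-0.6, -0.4, 5.1]
grip_width: 0.0184
```

```bash
python3 - <<'E'
from h import *
w=cam("wrist"); cv2.imwrite("pics/w3.png",cv2.resize(w["color"][:,:,::-1],(768,576)))
c=cam("side"); crop(c,250,200,110,120,"s3",5)
E
```

```text
(no output)
```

View pics/w3.png

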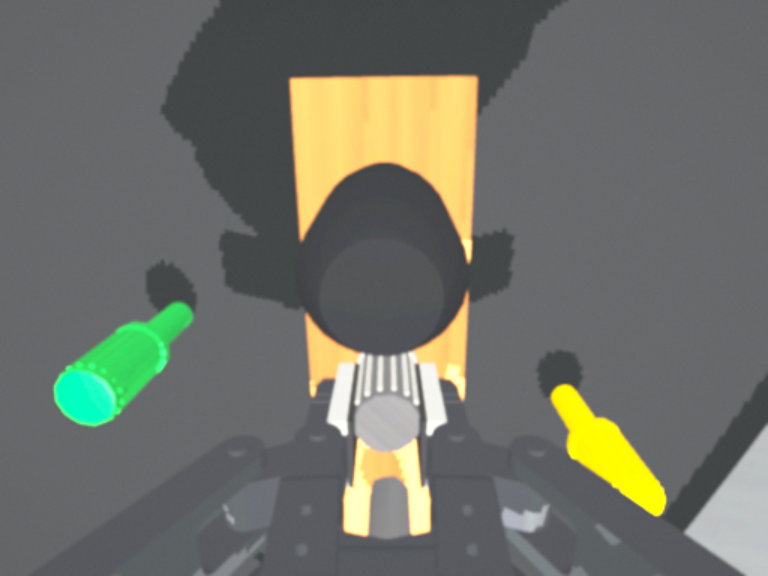

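View pics/s3.png

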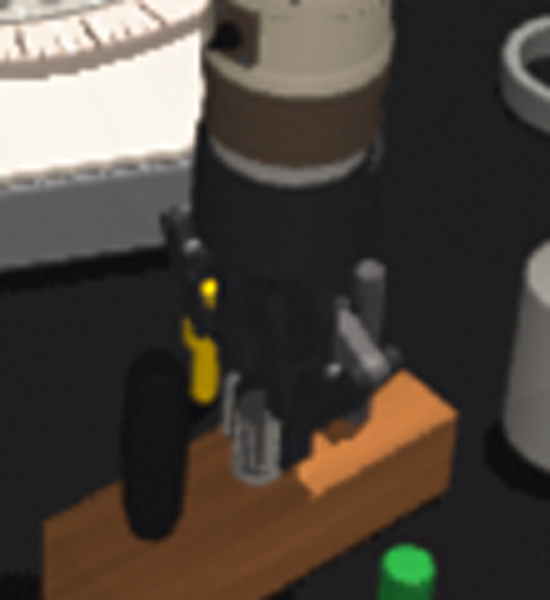

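Emit:
move_arm(motion=[[10, [0, 0, -0.1], 0], [10, [0, 0, -0.3], 0], [10, [0, 0, -0.6], 0], [10, [0, 0, -1.0], 0], [10, [0, 0, -1.5], 0], [10, [0, 0, -2.0], 0], [10, [0, 0, -2.5], 0], [10, [0, 0, -3.0], 0], [10, [0, 0, -3.3], 0], [10, [0, 0, -3.3], 0]])

```text
clock: 5.6
eef_pos: [0.5326, -0.3483, 0.2244]
tool_rot: [-0.104, 0.995, -0.001, 0.002]
ft_force: [0.3, -0.5, -1.9]
grip_width: 0.0186
```

```bash
python3 - <<'E'
from h import *
w=cam("wrist"); crop(w,170,180,180,130,"w4",4)
c=cam("side"); crop(c,250,170,110,120,"s4",5)
d=cam("scene"); crop(d,120,90,120,90,"c4",6)
o=get_obs();print(o["eef_pos"],R.from_quat(o["tool_rot"]).as_matrix().round(4),o["ft_force"])
E
```

```text
[ 0.53093403 -0.34734414  0.22000356] [[-0.9784 -0.2067 -0.002 ]
 [-0.2067  0.9784  0.0015]
 [ 0.0017  0.0019 -1.    ]] [ 0.36993485  0.36394306 -1.27639249]
```

View pics/w4.png

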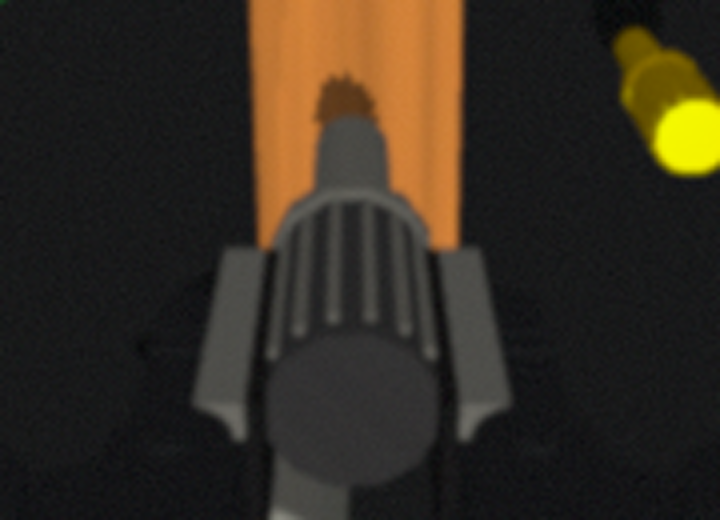

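View pics/s4.png

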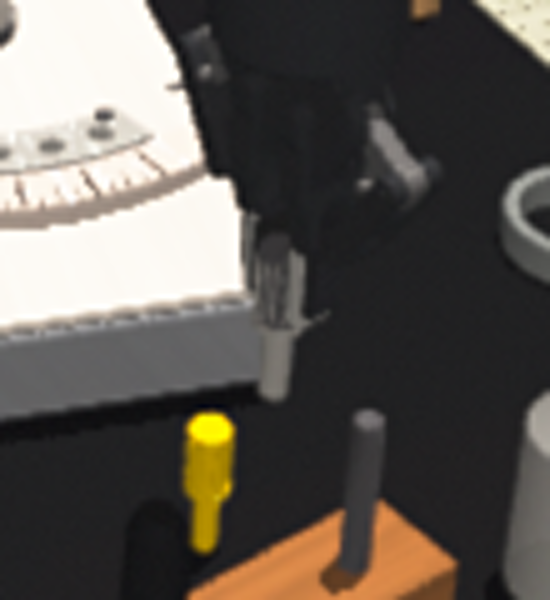

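View pics/c4.png

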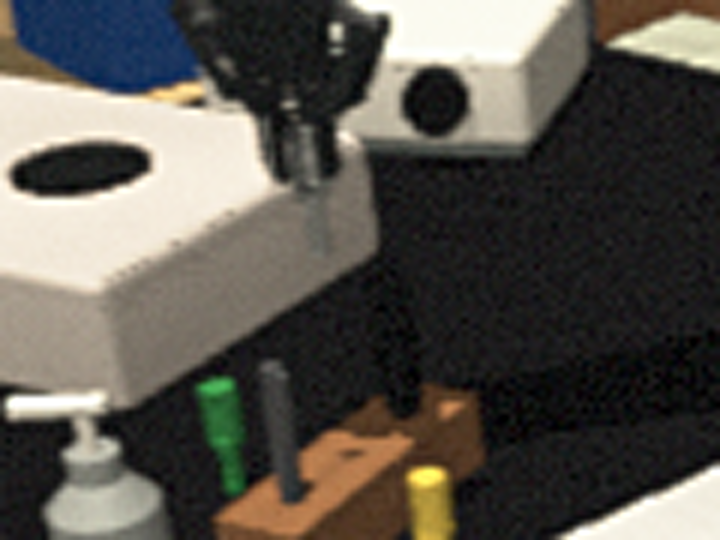

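```bash
cat >> h.py <<'E'
def pinproj(c,o,tx,ty,oz):
    Rt=R.from_quat(o["tool_rot"])
    pts={}
    for n,h in (("top",.038),("collar",0),("foot",-.036)):
        pts[n]=o["eef_pos"]+Rt.apply([tx,ty,-(oz+h)])
    return {n:proj(c,p)[0].round(1) for n,p in pts.items()},pts
E
python3 - <<'E'
from h import *
o=get_obs()
c=cam("side");d=cam("scene");w=cam("wrist")
for k in (c,d,w): print(pinproj(k,o,.004,-.0005,-.0088)[0])
s=np.array
print("side meas foot",s([272,396])/5+[250,170],"collar",s([276,326])/5+[250,170],"top",s([273,250])/5+[250,170])
print("scene meas foot",s([320,250])/6+[120,90])
print("wrist top",s([351,408])/4+[170,180],"shank far edge foot",s([351,117])/4+[170,180])
# foot edge in wrist: projected far edge
Rt=R.from_quat(o["tool_rot"])
for tx in (.002,.003,.004,.005,.006):
  print(tx,proj(w,[o["eef_pos"]+Rt.apply([tx+.006,-.0005,.0448]),o["eef_pos"]+Rt.apply([tx+.011,-.0005,.0068]),o["eef_pos"]+Rt.apply([tx+.01,-.0005,-.0292]),o["eef_pos"]+Rt.apply([tx-.01,-.0005,-.0292])]).round(1).tolist())
print(tri([(c,s([272,396])/5+[250,170]),(d,s([320,250])/6+[120,90])]), pinproj(c,o,.004,-.0005,-.0088)[1])
E
```

```text
{'top': array([305.8, 220.9]), 'collar': array([304.7, 235.9]), 'foot': array([303.6, 249.6])}
{'top': array([169.5, 111.3]), 'collar': array([171.2, 122.2]), 'foot': array([172.8, 132.2])}
{'top': array([257. , 283.5]), 'collar': array([257.1, 242.7]), 'foot': array([257.1, 217.2])}
side meas foot [304.4 249.2] collar [305.2 235.2] top [304.6 220. ]
scene meas foot [173.33333333 131.66666667]
wrist top [257.75 282.  ] shank far edge foot [257.75 209.25]
0.002 [[257.1, 211.5], [257.1, 229.1], [257.0, 267.4], [257.1, 306.5]]
0.003 [[257.1, 210.0], [257.1, 227.4], [257.0, 265.3], [257.1, 304.7]]
0.004 [[257.1, 208.6], [257.1, 225.7], [257.0, 263.2], [257.1, 302.8]]
0.005 [[257.1, 207.2], [257.1, 223.9], [257.0, 261.1], [257.1, 300.9]]
0.006 [[257.1, 205.7], [257.1, 222.2], [257.0, 259.0], [257.1, 299.0]]
(array([ 0.52677977, -0.34844336,  0.17682571]), np.float64(0.0014903194494694239)) {'top': array([ 0.52718343, -0.34870297,  0.24920932]), 'collar': array([ 0.52710574, -0.34864709,  0.21120944]), 'foot': array([ 0.52703214, -0.34859415,  0.17520956])}
```

```bash
python3 - <<'E'
from h import *
from scipy.optimize import least_squares
s=np.array
c=cam("side");d=cam("scene")
f=lambda u,v,z: px2(c,[s([u,v])/6+[180,150]],z)[0]
eye=f(298,254,.109); rol=f(335,130,.136); holes=[f(u,v,.084) for u,v in ((352,303),(417,303),(482,294),(541,279))]
print("eye",eye,"roller",rol,np.linalg.norm((eye-rol)[:2]))
# scale long marks on side crop: line pts guess (z=.0835), centre of scale at r=.187
def res(p):
    px,py,a0,off=p
    r=[(eye[0]-px-.15*np.cos(a0)),(eye[1]-py-.15*np.sin(a0)),rol[0]-px-.08*np.cos(a0),rol[1]-py-.08*np.sin(a0)]
    for i,h in enumerate(holes): r+= [h[0]-px-.15*np.cos(a0+.2*(i+1)+off),h[1]-py-.15*np.sin(a0+.2*(i+1)+off)]
    return r
S=least_squares(res,[.48,.15,-1.5,0]);print(S.x,S.fun.round(4))
px,py,a0,off=S.x
print("hole3",[px+.15*np.cos(a0+.6+off),py+.15*np.sin(a0+.6+off)])
E
```

```text
eye [0.49393551 0.00335148 0.109     ] roller [0.53228114 0.05502896 0.136     ] 0.0643502094644567
[ 0.57980825  0.12458193 -2.18318533 -0.04302104] [ 0.0004  0.0015 -0.0015 -0.0041  0.001   0.0019 -0.0001  0.0007  0.0003
  0.0004  0.     -0.0004]
hole3 [np.float64(0.5715009968881934), np.float64(-0.025187863064549662)]
```

Emit:
move_arm(motion=[[10, [0, 0.5, 0], 0], [10, [-0.1, 1.3, 0], -1.0], [10, [-0.2, 2.2, 0], -2.0], [10, [-0.3, 3.1, 0], -3.0], [10, [-0.4, 4.0, 0], -4.0], [10, [-0.5, 4.9, 0], -5.0], [10, [-0.6, 5.8, 0], -6.0], [10, [-0.7, 6.5, 0], -7.0], [10, [-0.78, 7.06, 0], -7.16], [10, [-0.78, 7.06, 0], -7.16]])

```text
clock: 7.0
eef_pos: [0.4962, 0.0087, 0.2212]
tool_rot: [-0.463, 0.886, 0.001, 0.0]
ft_force: [0.4, -0.5, -1.0]
grip_width: 0.0185
```

```bash
python3 - <<'E'
from h import *
import pickle
o=get_obs();print(o["eef_pos"],R.from_quat(o["tool_rot"]).as_matrix().round(4),o["ft_force"],o["joint_pos"].round(3))
w=cam("wrist"); pickle.dump((o,w),open("w5.pkl","wb")); cv2.imwrite("pics/w5.png",cv2.resize(w["color"][:,:,::-1],(768,576)))
crop(w,170,100,180,140,"w5c",4)
E
```

```text
[0.49620362 0.00874948 0.22117233] [[-5.709e-01 -8.210e-01 -5.000e-04]
 [-8.210e-01  5.709e-01  1.100e-03]
 [-6.000e-04  1.000e-03 -1.000e+00]] [ 0.35736669 -0.45577156 -1.03736256] [ 1.700e-02  2.380e-01 -2.500e-02  1.308e+00  1.000e-03 -9.460e-01]
```

View pics/w5.png

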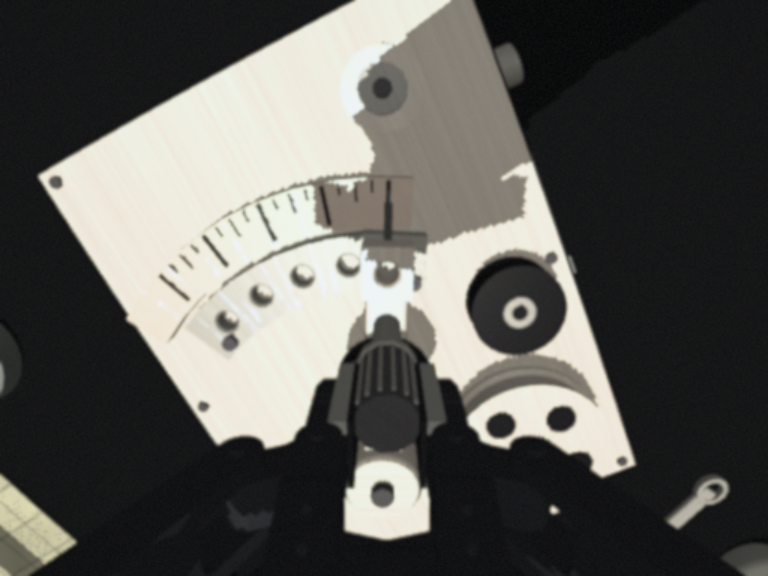

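View pics/w5c.png

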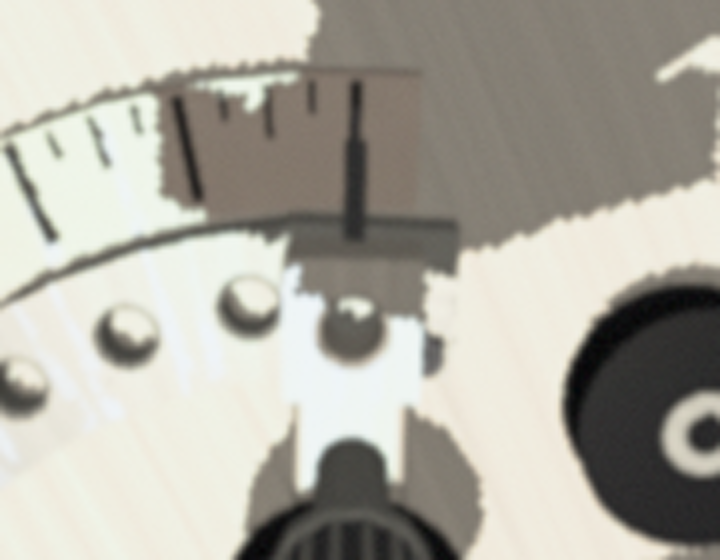

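```bash
python3 - <<'E'
from h import *
import pickle
from scipy.optimize import least_squares
o,w=pickle.load(open("w5.pkl","rb"))
crop(w,100,100,160,140,"w5d",5)
E
```

View pics/w5d.png

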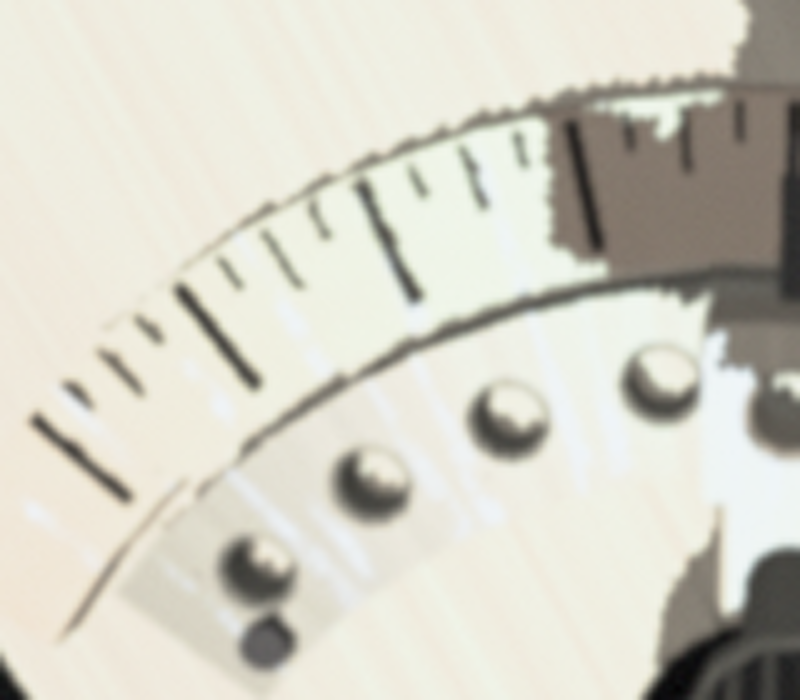

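```bash
python3 - <<'E'
from h import *
import pickle
from scipy.optimize import least_squares
o,w=pickle.load(open("w5.pkl","rb"))
s=np.array
H=s([(661,382),(508,419),(371,483),(257,570)])/5+100
M=s([(584,186),(390,243),(219,336),(82,458)])/5+100
E=s([351,328])/4+[170,100]
def model(p,dz=0):
    px,py,a0,off,rm=p[:5]
    P=[[px+.15*np.cos(a0),py+.15*np.sin(a0),.109]]
    P+=[[px+.15*np.cos(a0+.2*i+off),py+.15*np.sin(a0+.2*i+off),.084] for i in (1,2,3,4)]
    P+=[[px+rm*np.cos(a0+.2*i),py+rm*np.sin(a0+.2*i),.0835] for i in (1,2,3,4)]
    return s(P)
obs=np.vstack([E,H,M])
res=lambda p:(proj(w,model(p))-obs).ravel()
S=least_squares(res,[.58,.125,-2.18,-.04,.187]);p=S.x
print(p,S.fun.reshape(-1,2).round(2).tolist())
m=model(p); Rt=R.from_quat(o["tool_rot"])
print("eye",m[0],"hole3",m[3],"mark3",m[7])
print("eye in tool",Rt.inv().apply(m[0]-o["eef_pos"]))
print("eye direct",px2(w,[E],.109))
# wrist pin foot check in this image: shank far edge (351,440)/4
print("meas far edge", s([351,438])/4+[170,100], [proj(w,[o["eef_pos"]+Rt.apply([tx+.006,0,.0448])]).round(1).tolist() for tx in (.003,.0035,.004)])
c=cam("side");d=cam("scene")
print("side proj",proj(c,m[:5]).round(1).tolist())
E
```

```text
[ 0.57950345  0.12399873 -2.19648902 -0.04089028  0.18823812] [[-0.04, 0.35], [-0.02, -0.05], [-0.05, -0.07], [-0.05, -0.02], [0.01, -0.09], [-0.01, -0.28], [-0.23, 0.0], [0.04, 0.15], [0.36, -0.06]]
eye [0.49165462 0.00241509 0.109     ] hole3 [ 0.56952339 -0.0256689   0.084     ] mark3 [ 0.57466764 -0.06417726  0.0835    ]
eye in tool [7.86310058e-03 2.30622055e-06 1.12167823e-01]
eye direct [[0.49144598 0.00218111 0.109     ]]
meas far edge [257.75 209.5 ] [[[257.8, 209.8]], [[257.8, 209.0]], [[257.8, 208.3]]]
side proj [[229.0, 192.7], [237.9, 201.1], [249.0, 200.8], [259.7, 199.4], [269.6, 196.7]]
```

Emit:
move_arm(motion=[[10, [0.09, 0, 0.2], 0], [10, [0.09, 0, 0.5], 0], [10, [0.09, 0, 0.8], 0], [10, [0.09, 0, 1.0], 0], [10, [0.09, 0, 1.15], 0], [10, [0.09, 0, 1.2], 0], [10, [0.09, 0, 1.2], 0], [10, [0.09, 0, 1.2], 0], [10, [0.09, 0, 1.2], 0], [10, [0.09, 0, 1.2], 0]])

```text
clock: 8.15
eef_pos: [0.4946, 0.002, 0.1618]
tool_rot: [-0.461, 0.887, -0.0, 0.001]
ft_force: [0.1, -0.4, -0.2]
grip_width: 0.018
```

```bash
python3 - <<'E'
from h import *
import pickle
o=get_obs();print(o["eef_pos"],R.from_quat(o["tool_rot"]).as_matrix().round(4),o["ft_force"])
w=cam("wrist"); crop(w,190,150,140,120,"w6",5)
c=cam("side"); crop(c,200,150,80,70,"s6",8)
d=cam("scene"); crop(d,235,130,80,70,"c6",8)
p=np.array([.57950345,.12399873,-2.19648902]); eye=np.array([.49165,.00242,.109])
for k in (w,c,d): print(pinproj(k,o,.0035,0,-.0088)[0]["foot"],proj(k,eye))
E
```

```text
[0.49461922 0.00199392 0.16183836] [[-5.751e-01 -8.181e-01  1.200e-03]
 [-8.181e-01  5.751e-01  0.000e+00]
 [-7.000e-04 -9.000e-04 -1.000e+00]] [ 0.06679491 -0.4442576  -0.16437766]
[257.8 217.6] [[261.77911176 215.86658044]]
[229.7 190.7] [[228.98978117 192.69618826]]
[261.5 172.7] [[262.57433935 175.12526522]]
```

View pics/w6.png

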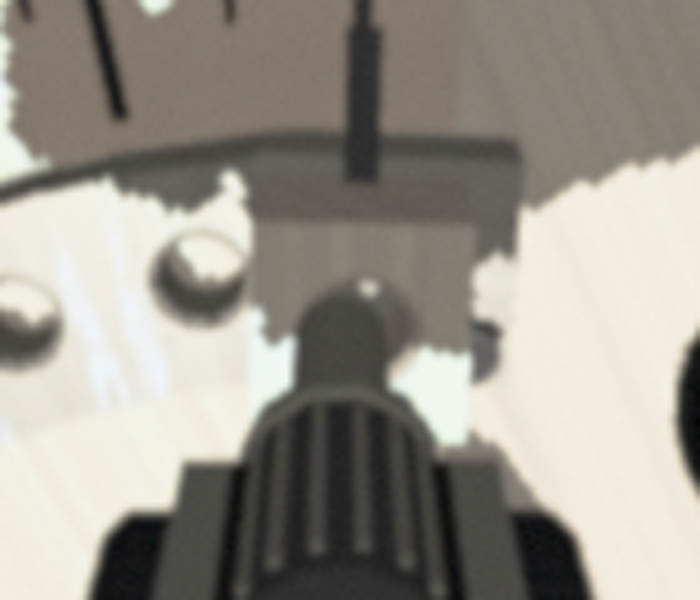

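View pics/s6.png

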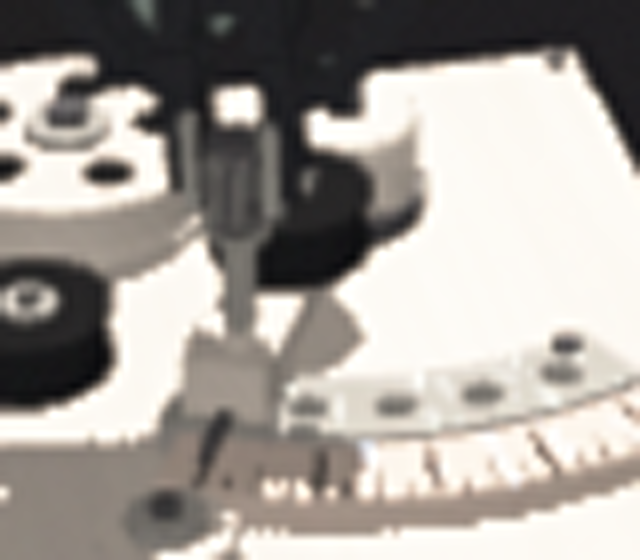

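View pics/c6.png

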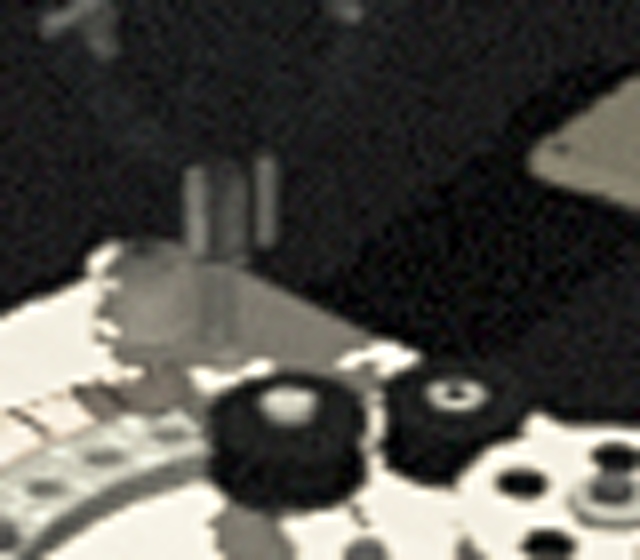

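Emit:
move_arm(motion=[[10, [-0.02, 0.03, 0], 0], [10, [-0.04, 0.06, 0], 0], [10, [-0.04, 0.06, 0], 0], [10, [-0.04, 0.06, 0], 0], [10, [-0.04, 0.06, 0], 0], [10, [-0.04, 0.06, 0], 0], [10, [-0.04, 0.06, 0], 0], [10, [-0.04, 0.06, 0], 0], [10, [-0.04, 0.06, 0], 0], [10, [-0.04, 0.06, 0], 0]])

```text
clock: 9.3
eef_pos: [0.4929, 0.0053, 0.1613]
tool_rot: [-0.461, 0.887, 0.0, -0.0]
ft_force: [-0.6, -0.6, -1.3]
grip_width: 0.0181
```

```bash
python3 - <<'E'
from h import *
eye=np.array([.49165,.00242,.109])
for i in range(4):
    o=get_obs();w=cam("wrist");Rt=R.from_quat(o["tool_rot"])
    print(o["clock"],o["eef_pos"].round(4),o["ft_force"].round(2),Rt.inv().apply(eye-o["eef_pos"]).round(4),pinproj(w,o,.0035,0,-.0088)[0]["foot"],proj(w,eye))
crop(w,190,150,140,120,"w7",5)
E
```

```text
9.3 [0.4929 0.0053 0.1613] [-0.59 -0.57 -1.27] [ 0.003  -0.0006  0.0523] [257.8 217.6] [[256.87175335 213.94581495]]
9.35 [0.4929 0.0053 0.1613] [-0.11  0.16 -0.3 ] [ 0.0031 -0.0006  0.0523] [257.8 217.6] [[256.88799831 213.90598754]]
9.4 [0.4929 0.0053 0.1613] [ 0.96 -0.4  -0.84] [ 0.0031 -0.0006  0.0523] [257.8 217.6] [[256.92275914 213.90183203]]
9.45 [0.4929 0.0053 0.1613] [ 0.36 -0.28 -1.11] [ 0.003  -0.0006  0.0523] [257.8 217.6] [[256.90487627 213.92290986]]
```

View pics/w7.png

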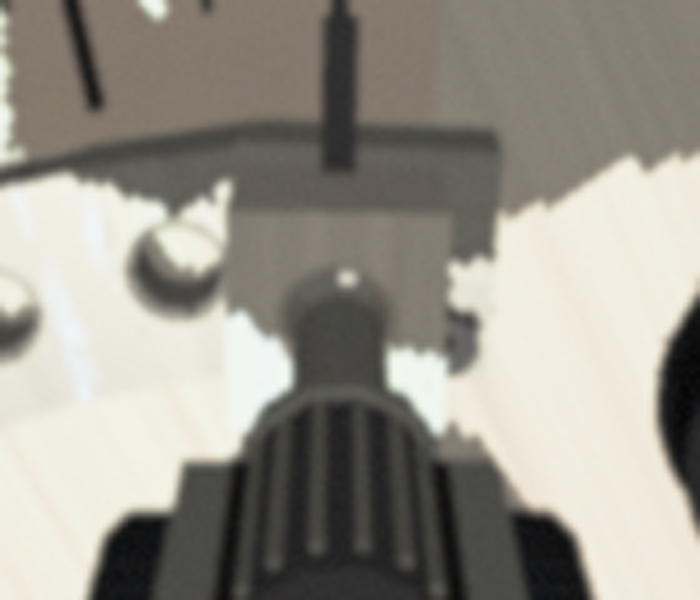

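Emit:
move_arm(motion=[[10, [0, 0, 0.06], 0], [10, [0, 0, 0.12], 0], [10, [0, 0, 0.18], 0], [10, [0, 0, 0.22], 0], [10, [0, 0, 0.26], 0], [10, [0, 0, 0.3], 0], [10, [0, 0, 0.33], 0], [10, [0, 0, 0.36], 0], [10, [0, 0, 0.36], 0], [10, [0, 0, 0.36], 0]])

```text
clock: 10.5
eef_pos: [0.493, 0.0053, 0.1432]
tool_rot: [-0.461, 0.887, 0.0, 0.0]
ft_force: [1.8, 0.3, -1.1]
grip_width: 0.0183
```

```bash
python3 - <<'E'
from h import *
o=get_obs();print(o["eef_pos"],o["ft_force"],o["ft_torque"])
w=cam("wrist"); crop(w,190,150,140,120,"w8",5)
c=cam("side"); crop(c,200,150,80,70,"s8",8)
E
```

```text
[0.493002   0.00532402 0.14319227] [ 1.79295514  0.32432582 -1.059418  ] [ 0.17822994 -0.32068082  0.00343342]
```

View pics/w8.png

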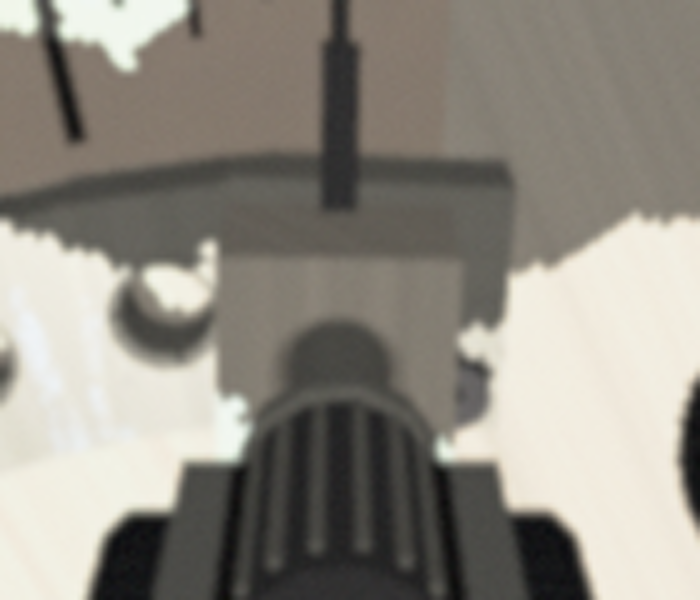

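View pics/s8.png

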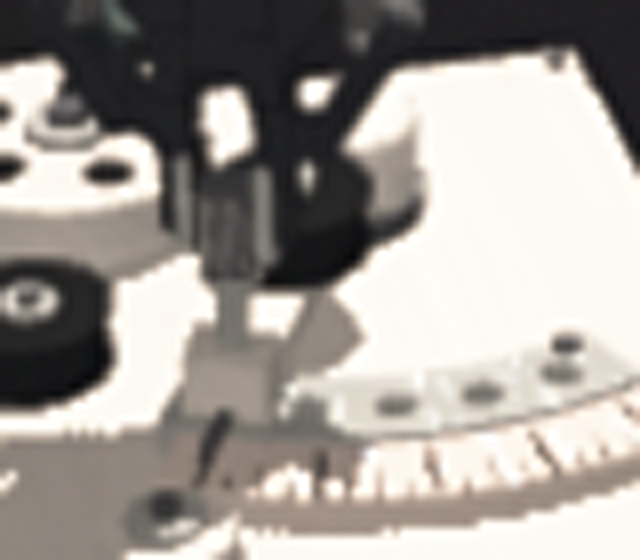

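Emit:
move_arm(motion=[[10, [0, 0, 0.03], 0], [10, [-0.01, 0, 0.06], 0], [10, [-0.01, 0, 0.09], 0], [10, [-0.01, 0, 0.12], 0], [10, [-0.01, 0, 0.15], 0], [10, [-0.01, 0, 0.17], 0], [10, [-0.01, 0, 0.17], 0], [10, [-0.01, 0, 0.17], 0], [10, [-0.01, 0, 0.17], 0], [10, [-0.01, 0, 0.17], 0]])

```text
clock: 11.6
eef_pos: [0.4931, 0.0057, 0.1348]
tool_rot: [-0.461, 0.887, 0.0, -0.0]
ft_force: [0.3, -0.4, -1.4]
grip_width: 0.018
```

```bash
cat > arc.py <<'E'
from h import *
PV=np.array([.57950,.12400]); A0=-2.19649; HOFF=-.04089
OFF=.0035
def cmd(th_from,ths,tool_yaw,th_cur=None):
    """rows: pin angle list, from current pin angle th_from; tool x yaw now tool_yaw"""
    x=np.array([np.cos(tool_yaw),np.sin(tool_yaw)]);y=np.array([np.sin(tool_yaw),-np.cos(tool_yaw)])  # z down
    out=[]
    u=lambda a:np.array([np.cos(a),np.sin(a)])
    for t in ths:
        dpin=.15*(u(A0+t)-u(A0+th_from))
        d=dpin-OFF*(u(tool_yaw+t-th_from)-x)
        out.append([round(float(d@x)/.05,2),round(float(d@y)/.05,2),round(-np.degrees(t-th_from)/6,2)])
    return out
def pinang(o):
    Rt=R.from_quat(o["tool_rot"]).as_matrix(); p=o["eef_pos"][:2]+OFF*Rt[:2,0]
    d=p-PV; return (np.arctan2(d[1],d[0])-A0), np.hypot(*d), np.arctan2(Rt[1,0],Rt[0,0]), o["eef_pos"][2]-.0448
E
python3 - <<'E'
from arc import *
o=get_obs();print(o["eef_pos"],o["ft_force"]);a=pinang(o);print(a)
for r in cmd(0,np.linspace(.03,.48,10)**1,a[2]):print(r)
E
```

```text
[0.49308505 0.00565073 0.13478391] [ 0.32809362 -0.42232441 -1.37498134]
(np.float64(-0.004580140565819235), np.float64(0.1500398758298961), np.float64(-2.1837318770122396), np.float64(0.08998390895746247))
[-0.0, -0.09, np.float64(-0.29)]
[-0.01, -0.23, np.float64(-0.76)]
[-0.02, -0.38, np.float64(-1.24)]
[-0.04, -0.53, np.float64(-1.72)]
[-0.07, -0.67, np.float64(-2.2)]
[-0.1, -0.81, np.float64(-2.67)]
[-0.15, -0.95, np.float64(-3.15)]
[-0.19, -1.09, np.float64(-3.63)]
[-0.25, -1.22, np.float64(-4.11)]
[-0.31, -1.36, np.float64(-4.58)]
```

Emit:
move_arm(motion=[[10, [0, -0.09, 0], -0.29], [10, [-0.01, -0.23, 0], -0.76], [10, [-0.02, -0.38, 0], -1.24], [10, [-0.04, -0.53, 0], -1.72], [10, [-0.07, -0.67, 0], -2.2], [10, [-0.1, -0.81, 0], -2.67], [10, [-0.15, -0.95, 0], -3.15], [10, [-0.19, -1.09, 0], -3.63], [10, [-0.25, -1.22, 0], -4.11], [10, [-0.31, -1.36, 0], -4.58]])

```text
clock: 12.6
eef_pos: [0.5556, -0.0202, 0.1342]
tool_rot: [-0.659, 0.752, 0.002, -0.001]
ft_force: [-4.4, 2.1, 0.7]
grip_width: 0.0179
```

```bash
python3 - <<'E'
from arc import *
w=cam("wrist");w=cam("wrist");w=cam("wrist")
o=get_obs();print(o["clock"],o["eef_pos"],o["ft_force"]);a=pinang(o);print(a)
Rt=R.from_quat(o["tool_rot"]);print("tool frame force",Rt.inv().apply(o["ft_force"]))
cv2.imwrite("pics/w9.png",cv2.resize(w["color"][:,:,::-1],(768,576)))
E
```

```text
12.75 [ 0.55622379 -0.02025683  0.13419776] [-5.04722677  2.07929904  0.11382902]
(np.float64(0.4663251171226117), np.float64(0.14962145592361348), np.float64(-1.7048947082867856), np.float64(0.08939775908373815))
tool frame force [-1.38590622  5.28029208 -0.09337609]
```

View pics/w9.png

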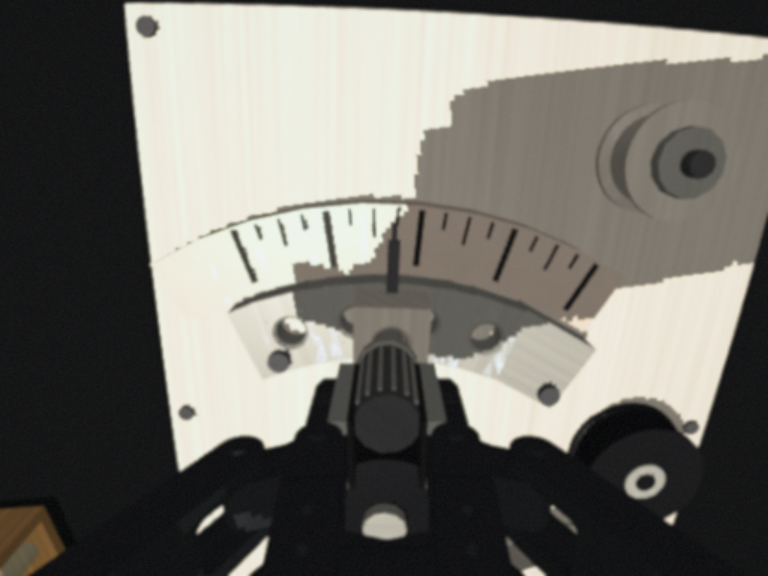

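```bash
python3 - <<'E'
from arc import *
a=pinang(get_obs());print(a)
for r in cmd(a[0],[.48,.5,.52,.54,.545],a[2]):print(r)
E
```

```text
(np.float64(0.4663251171226117), np.float64(0.14962145592361348), np.float64(-1.7048947082867856), np.float64(0.08939775908373815))
[0.0, -0.04, np.float64(-0.13)]
[0.0, -0.1, np.float64(-0.32)]
[-0.0, -0.16, np.float64(-0.51)]
[-0.0, -0.22, np.float64(-0.7)]
[-0.0, -0.23, np.float64(-0.75)]
```

Emit:
move_arm(motion=[[10, [-0.01, -0.04, 0], -0.13], [10, [-0.01, -0.1, 0], -0.32], [10, [-0.01, -0.16, 0], -0.51], [10, [-0.01, -0.22, 0], -0.7], [10, [-0.01, -0.22, 0.02], -0.7], [10, [-0.01, -0.22, 0.05], -0.7], [10, [-0.01, -0.22, 0.08], -0.7], [10, [-0.01, -0.22, 0.1], -0.7], [10, [-0.01, -0.22, 0.11], -0.7], [10, [-0.01, -0.22, 0.12], -0.7]])

```text
clock: 13.75
eef_pos: [0.5687, -0.0217, 0.1289]
tool_rot: [-0.686, 0.728, -0.0, 0.0]
ft_force: [-5.3, 1.9, 2.2]
grip_width: 0.0181
```

```bash
python3 - <<'E'
from arc import *
w=cam("wrist");w=cam("wrist")
o=get_obs();print(o["clock"],o["eef_pos"],o["ft_force"]);a=pinang(o);print(a)
Rt=R.from_quat(o["tool_rot"]);print("tool frame force",Rt.inv().apply(o["ft_force"]))
for r in cmd(a[0],a[0]+np.array([.01,.02,.03,.04,.05]),a[2]):print(r)
E
```

```text
13.85 [ 0.56871209 -0.02166642  0.12882832] [-4.96982053  1.66701357  1.18945845]
(np.float64(0.5520968130673243), np.float64(0.14956501381258094), np.float64(-1.6307379951767618), np.float64(0.08402831960887669))
tool frame force [-1.36644484  5.06065104 -1.18974843]
[0.0, -0.03, np.float64(-0.1)]
[0.0, -0.06, np.float64(-0.19)]
[-0.0, -0.09, np.float64(-0.29)]
[-0.0, -0.12, np.float64(-0.38)]
[-0.0, -0.15, np.float64(-0.48)]
```

Emit:
move_arm(motion=[[10, [0, 0, 0.02], 0], [10, [0, 0, 0.04], 0], [10, [0, 0, 0.04], 0], [10, [0, -0.01, 0.04], 0], [10, [0, -0.02, 0.04], -0.1], [10, [0, -0.03, 0.04], -0.1], [10, [0, -0.04, 0.04], -0.1], [10, [0, -0.05, 0.04], -0.1], [10, [0, -0.05, 0.04], -0.1], [10, [0, -0.05, 0.04], -0.1]])

```text
clock: 14.85
eef_pos: [0.571, -0.0218, 0.1267]
tool_rot: [-0.689, 0.724, 0.0, -0.0]
ft_force: [-4.5, 1.2, 2.3]
grip_width: 0.0182
```

```bash
python3 - <<'E'
from arc import *
w=cam("wrist");w=cam("wrist")
o=get_obs();print(o["clock"],o["eef_pos"],o["ft_force"]);a=pinang(o);print(a)
Rt=R.from_quat(o["tool_rot"]);print("tool frame force",Rt.inv().apply(o["ft_force"]))
E
```

```text
14.95 [ 0.57101891 -0.02181238  0.12676918] [-5.97482086  2.83765198  1.82113244]
(np.float64(0.5677979701508846), np.float64(0.14955869016721443), np.float64(-1.6202090748640412), np.float64(0.08196917629404113))
tool frame force [-2.53924166  6.10852484 -1.81809032]
```

Emit:
move_arm(motion=[[10, [0, 0, 0.02], 0], [10, [0, 0, 0.04], 0], [10, [0, 0, 0.06], 0], [10, [0, 0, 0.06], 0], [10, [0, 0, 0.06], 0], [10, [0, 0, 0.06], 0], [10, [0, 0, 0.06], 0], [10, [0, 0, 0.06], 0], [10, [0, 0, 0.06], 0], [10, [0, 0, 0.06], 0]])

```text
clock: 15.95
eef_pos: [0.5708, -0.0218, 0.1235]
tool_rot: [-0.689, 0.724, 0.0, -0.0]
ft_force: [-5.6, 1.9, 1.8]
grip_width: 0.0182
```

```bash
python3 - <<'E'
from arc import *
w=cam("wrist");w=cam("wrist")
o=get_obs();print(o["clock"],o["eef_pos"],o["ft_force"]);a=pinang(o);print(a)
Rt=R.from_quat(o["tool_rot"]);print("tool frame force",Rt.inv().apply(o["ft_force"]))
cv2.imwrite("pics/w11.png",cv2.resize(w["color"][:,:,::-1],(768,576)))
E
```

```text
16.05 [ 0.57085025 -0.02181275  0.12353692] [-4.94324825  1.00586811  1.74550585]
(np.float64(0.5666723425053426), np.float64(0.14956891607705092), np.float64(-1.6202118741523612), np.float64(0.07873691673092872))
tool frame force [-0.76058866  4.98856018 -1.74070011]
```

View pics/w11.png

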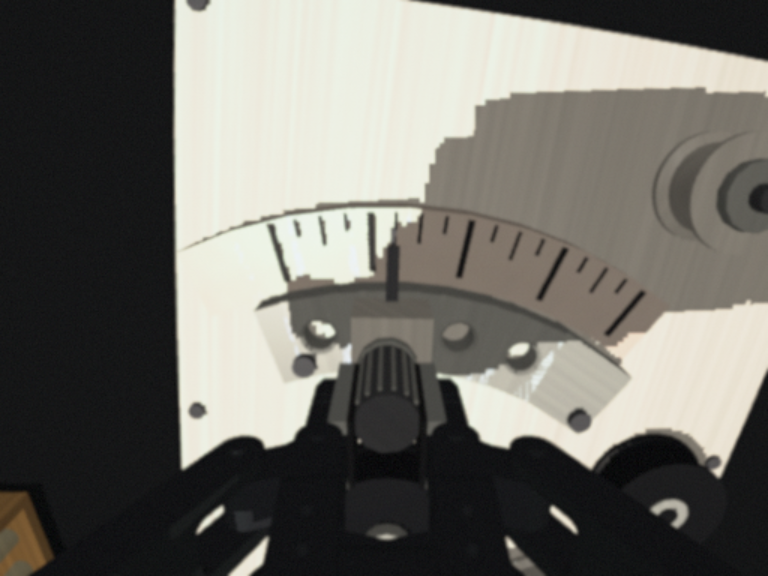

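Emit:
move_arm(motion=[[10, [0, 0, 0.02], 0], [10, [0, 0, 0.04], 0], [10, [0, 0, 0.06], 0], [10, [0, 0, 0.08], 0], [10, [0, 0, 0.09], 0], [10, [0, 0, 0.1], 0], [10, [0, 0, 0.11], 0], [10, [0, 0, 0.12], 0], [10, [0, 0, 0.12], 0], [10, [0, 0, 0.12], 0]])

```text
clock: 17.05
eef_pos: [0.5711, -0.0218, 0.1178]
tool_rot: [-0.689, 0.724, 0.0, -0.0]
ft_force: [-5.2, 1.3, 1.6]
grip_width: 0.0182
```

```bash
python3 - <<'E'
from arc import *
w=cam("wrist");w=cam("wrist")
o=get_obs();print(o["clock"],o["eef_pos"],o["ft_force"]);a=pinang(o);print(a)
Rt=R.from_quat(o["tool_rot"]);print("tool frame force",Rt.inv().apply(o["ft_force"]))
crop(w,190,150,140,150,"w12",4)
c=cam("side"); crop(c,220,150,80,70,"s12",8)
E
```

```text
17.15 [ 0.57104102 -0.02179065  0.11779591] [-5.18746813  2.00808659  1.89296938]
(np.float64(0.5679390973246272), np.float64(0.1495357208613462), np.float64(-1.6201271602160308), np.float64(0.07299590616403251))
tool frame force [-1.75005615  5.28089697 -1.89076732]
```

View pics/w12.png

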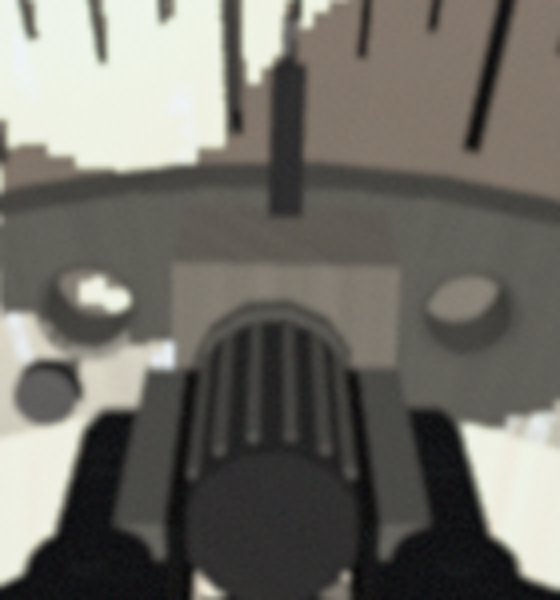

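View pics/s12.png

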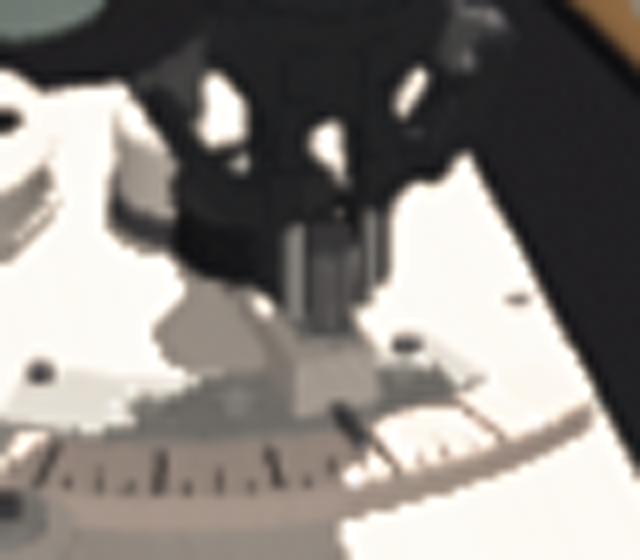

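Emit:
move_arm(motion=[[10, [0, 0, 0.01], 0], [10, [0, 0, 0.02], 0], [10, [0, 0, 0.03], 0], [10, [0, 0, 0.04], 0], [10, [0, 0, 0.04], 0], [10, [0, 0, 0.04], 0], [10, [0, 0, 0.04], 0], [10, [0, 0, 0.04], 0], [10, [0, 0, 0.04], 0], [10, [0, 0, 0.04], 0]])

```text
clock: 18.2
eef_pos: [0.5713, -0.0218, 0.1177]
tool_rot: [-0.689, 0.724, -0.0, 0.0]
ft_force: [-7.5, 1.3, 10.9]
grip_width: 0.0183
```

```bash
python3 - <<'E'
from arc import *
w=cam("wrist");w=cam("wrist")
o=get_obs();print(o["clock"],o["eef_pos"],o["ft_force"]);a=pinang(o);print(a)
Rt=R.from_quat(o["tool_rot"]);print("tool frame force",Rt.inv().apply(o["ft_force"]))
crop(w,190,150,140,150,"w13",4)
E
```

```text
18.3 [ 0.57129424 -0.02179318  0.11768618] [-7.49702352  3.21180212 11.56624069]
(np.float64(0.569631272102501), np.float64(0.14952383758378063), np.float64(-1.620105835749628), np.float64(0.07288618036703803))
tool frame force [ -2.83936415   7.63096745 -11.57606604]
```

View pics/w13.png

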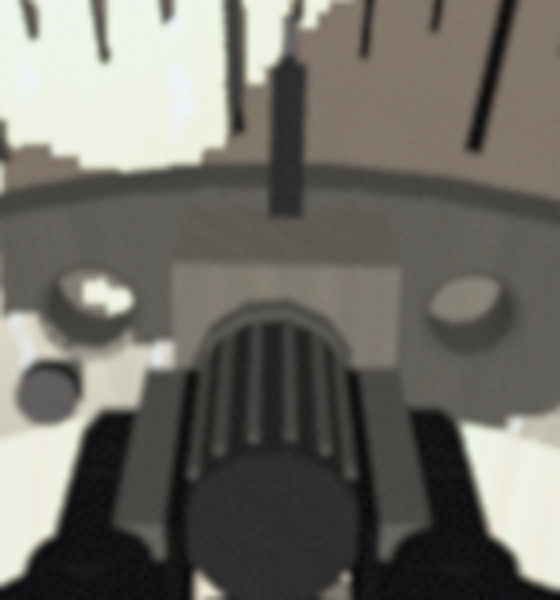

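Emit:
move_arm(motion=[[10, [0, 0.01, -0.02], 0], [10, [0, 0.02, -0.03], 0], [10, [0, 0.03, -0.03], 0], [10, [0, 0.03, -0.03], 0], [10, [0, 0.03, -0.03], 0], [20, [0, 0.03, -0.03], 0], [24, [0, 0.03, -0.03], 0], [30, [0, 0.03, -0.03], 0], [40, [0, 0.03, -0.03], 0], [45, [0, 0.03, -0.03], 0]])

```text
clock: 19.3
eef_pos: [0.5705, -0.0221, 0.1174]
tool_rot: [-0.689, 0.724, -0.001, 0.0]
ft_force: [-0.2, 0.2, -0.4]
grip_width: 0.045
```

```bash
python3 - <<'E'
from arc import *
w=cam("wrist");w=cam("wrist")
o=get_obs();print(o["clock"],o["eef_pos"],o["ft_force"],o["grip_width"]);a=pinang(o);print(a)
crop(w,170,150,170,150,"w14",4)
E
```

```text
19.4 [ 0.57010707 -0.02197909  0.11736406] [ 0.73609351 -0.37024468  0.4112679 ] 0.045317284122009444
(np.float64(0.561778235052188), np.float64(0.14978060138162), np.float64(-1.6204863468550843), np.float64(0.07256406057580889))
```

View pics/w14.png

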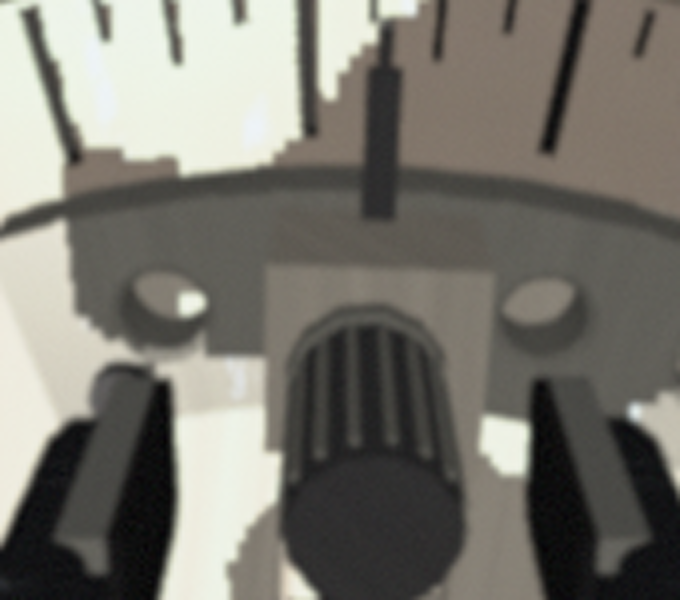

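Emit:
move_arm(motion=[[45, [0, 0, -0.1], 0], [45, [0, 0, -0.3], 0], [45, [0, 0, -0.6], 0], [45, [0, 0, -1.0], 0], [45, [0, 0, -1.4], 0], [45, [0, 0, -1.8], 0], [45, [0, 0, -2.2], 0], [45, [0, 0, -2.4], 0], [45, [0, 0, -2.4], 0], [45, [0, 0, -2.4], 0]])

```text
clock: 20.4
eef_pos: [0.5695, -0.0218, 0.237]
tool_rot: [-0.689, 0.724, 0.0, -0.0]
ft_force: [-0.1, -0.8, -0.1]
grip_width: 0.045
```

```bash
python3 - <<'E'
from arc import *
w=cam("wrist");cv2.imwrite("pics/w15.png",cv2.resize(w["color"][:,:,::-1],(768,576)))
o=get_obs();print(o["clock"],o["eef_pos"],o["ft_force"])
w=cam("wrist")
# expected pin top for pin at hole3 nominal, home: z=.147
u=lambda t:[PV[0]+.15*np.cos(A0+t),PV[1]+.15*np.sin(A0+t)]
for t in (.545,.559): print(t,proj(w,[u(t)+[.147],u(t)+[.113]])*1.5)
c=cam("side"); crop(c,220,150,80,70,"s15",8); print((proj(c,[u(.553)+[.147],u(.553)+[.109]])-[220,150])*8)
E
```

```text
20.45 [ 0.56921462 -0.02180072  0.23639   ] [-1.09265486 -0.06842832  0.49099227]
0.545 [[389.02007658 293.06383571]
 [388.59344719 274.79108148]]
0.559 [[385.03878004 292.97662139]
 [385.07329914 274.71265619]]
[[315.8381569  238.62719449]
 [315.41647994 334.19195043]]
```

View pics/w15.png

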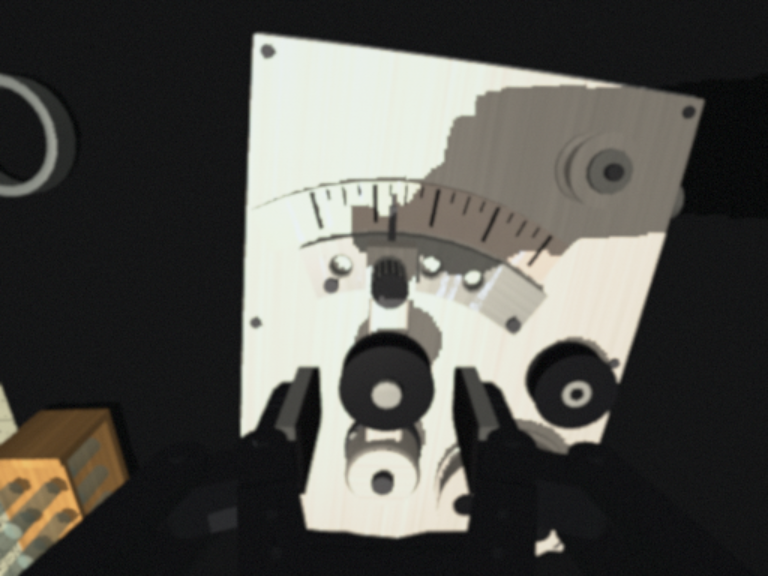

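View pics/s15.png

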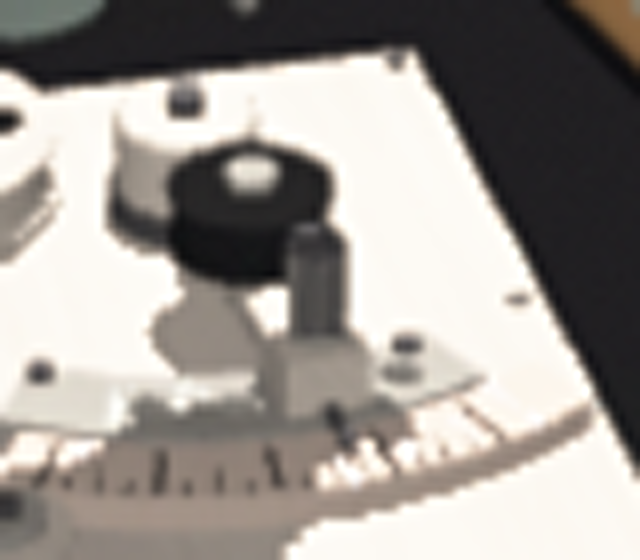

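```bash
python3 - <<'E'
from workcell import *
print(job_done())
E
```

```text
the job is handed in; nothing more can be done
None
```

The tensioner arm is locked back near the third long mark, with the steel pin home in its lock hole, and the job is handed in at about 20.6 s; it reported no verdict.

**How it went:** I took the pin from the middle hole of the tool block and put it into the eye while the arm was still at rest. I swung the arm back with the pin, felt for the hole under light pressure, and pushed the pin down until the collar met the arm. I then eased the spring load onto the hole wall, opened the fingers and lifted clear.

**Last checks:**
- **Pin depth:** pressing down met firm contact with the foot about 72.9 mm above the drive's underside; home is 73 mm. The wrist force read there was about 11.6 N upward and 14 N in all. I read forces only at the end of moves, so shorter peaks were not seen.
- **Arm angle:** the pointer stands at about 0.55 rad, a little short of mark 3. This agrees with the measured clamping offset of the holes, about -0.04 rad.
- **After release:** the pictures show the pin upright with its collar on the eye block, and its top within about 1 mm of the predicted place in the wrist view. The arm held, the gripper is clear, and the force reading is near zero.

No check failed. The widest disagreement was that the fixed cameras differed from the wrist camera by up to about 7 mm on the pin's place in the tool block, so I used the wrist camera. I took no separate picture of the bystanders at the end.

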